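Clear the drawing table: pens, tapes and ink back to their holders

TASK

Clear the drawing table by putting each kind of thing back in its own holder: lay the two felt markers across the wooden pen rest, one in each groove; thread both tape rolls onto the stepped spindle, the wide-cored cream roll down on the base and the narrow-cored cyan roll flat on top of it; and set the ink bottle down into the square recess of its stand, keeping it upright all the way.

Things in the scene. Friction and masses are not known exactly. Their poses are not given: they have to be found in the camera images.
- marker_blue_mid (a point): White felt marker with a blue cap, round, 16 mm in diameter (18 mm at the clip), 127 mm long, lying on the table. This point: on its axis at the middle of its length, 8 mm above the table as it lies; its y axis runs along the pen (which end has the cap does not matter). Starts within about 35 degrees of pointing away from the robot. Balanced near the middle.
- marker_black_mid (a point): White felt marker with a black cap; otherwise the same as the blue one (16 mm in diameter, 127 mm long, long axis y, the point on its axis at mid-length).
- wide_roll: Roll of cream masking tape lying flat, 66 mm outside diameter, 20 mm high, open core 40 mm in diameter. Origin: centre of its underside; z up.
- narrow_roll: Roll of cyan cloth tape lying flat, 64 mm outside diameter, 24 mm high, open core 26 mm in diameter. Origin: centre of its underside; z up.
- ink_pot: Square grey-blue glass ink bottle standing upright with a ribbed black screw cap. Body about 53 mm square with rounded corners and shoulders, 44 mm high, sides parallel to its x and y axes; cap 36 mm in diameter, from 44 to 60 mm high. Origin: centre of its underside; z up.
- pen_rest: Fixed wooden pen rest, 104 (x) x 126 (y) x 46 mm: dark base plate 22 mm thick, two pale notched bars 14 mm thick centred at x = +-44 mm, open between. Two grooves run along x at y = +-22.5 mm: floors 17 mm wide, 34 mm above the table, between ridges with 45 degree sides, about 12 mm high. A pen lies along x across both bars, overhanging a little at each end. Origin: centre of underside.
- tape_spindle: Fixed; dark steel base 92 mm across, 20 mm thick; stepped wooden post in its centre. Lower step 32 mm across up to 35 mm above the table, chamfered to 24 mm at 39 mm; upper step 16 mm across, tapering from 60 mm to a 6 mm tip at 70 mm. Cream roll's core goes over both steps to the base; cyan's only over the upper, so it lies on the cream roll, underside at 40 mm. Origin: centre of underside.
- ink_stand: Fixed square wooden block, 100 x 100 x 34 mm, with a square recess in the middle, 66 x 66 mm and 16 mm deep (floor 18 mm above the table), sides parallel to the block's x and y axes, edges rounded 3 mm, dark green felt on its floor. Any of the four ways round of the bottle will do. Origin: centre of underside.

How it is judged (in metres and radians):
At the end, for the whole second after the job is handed in: One marker in each groove (8 mm across, 18 mm along, 0.15 rad), down on the floors; cream roll flat on the spindle base (8 mm off axis, 4 mm high), cyan roll flat on it (9 mm, 5 mm); ink bottle upright on its recess floor (4 mm); all released, at rest (x of marker_blue_mid in the frame of pen_rest between -0.018 and 0.018 m and z of marker_blue_mid in the frame of pen_rest between 0.036 and 0.05 m and angle between the y axis of each of marker_blue_mid, marker_black_mid and the x axis of pen_rest, either way round below 0.15 rad and x of marker_black_mid in the frame of pen_rest between -0.018 and 0.018 m and z of marker_black_mid in the frame of pen_rest between 0.036 and 0.05 m and ((y of marker_blue_mid in the frame of pen_rest between 0.0145 and 0.0305 m and y of marker_black_mid in the frame of pen_rest between -0.0305 and -0.0145 m) or (y of marker_blue_mid in the frame of pen_rest between -0.0305 and -0.0145 m and y of marker_black_mid in the frame of pen_rest between 0.0145 and 0.0305 m)) and horizontal distance between wide_roll and tape_spindle below 0.008 m and z of wide_roll in the frame of tape_spindle between 0.016 and 0.024 m and horizontal distance between narrow_roll and tape_spindle below 0.009 m and z of narrow_roll in the frame of tape_spindle between 0.036 and 0.045 m and angle between each of wide_roll, narrow_roll's own z axis and vertical below 0.12 rad and horizontal distance between ink_pot and ink_stand below 0.015 m and z of ink_pot in the frame of ink_stand between 0.014 and 0.022 m and angle between ink_pot's own z axis and vertical below 0.1 rad and linear speed of each of wide_roll, narrow_roll, ink_pot below 0.02 m/s); the robot touches nothing.
It fails at once if the ink bottle is tipped by more than about 35 degrees (angle between ink_pot's own z axis and vertical above 0.6 rad).
It also fails if it takes over 141 s, if anything falls off the work surface, if the arm or the gripper's body presses on something with over 40 N, if the wrist force passes 120 N, or if a joint passes its speed limit or range.

ROBOT

A 6-joint arm with a two-finger parallel gripper is mounted at the origin on a cart in front of the work surface, level with it; the furniture and walls round the work are solid. World frame = base frame: x ahead of the robot, y to its left, z up, the work surface at z = 0. Lengths are in m, angles in degrees, forces in N, time in s.
With the tool pointing down it reaches from about 0.4 to 0.825 m from the base axis. Payload 7 kg.
Tool frame: the origin (TCP) lies midway between the tips of the shut fingers; the grasp point (between the pads) lies 19 mm behind it; z points along the fingers, y is the line along which they close (so a half turn about z gives the same grasp; the last joint's range is limited). The gripper opens to 88 mm and grips with 3 to 60 N. Pads are 19 mm wide; open, the fingers measure 130 mm over their backs; the gripper's body (78 mm by 193 mm) begins 47 mm behind the grasp point.
Start: joints at [-49.211, 20.546, 0.682, 0, -70.136, -16.507], TCP at [0.278, -0.615, 0.194] pointing down, gripper open.
Joint ranges: [-176.03, 176.03], [-82.01, 121.73], [-58.28, 71.71], [-173.87, 95.51], [-174.79, -0.11], [-173.66, 173.66]. Speed limits (degrees/s): [136.94, 136.94, 172.46, 180, 180, 180].

INTERFACE

Orientations are given as [roll, pitch, yaw] about the fixed x, y, z axes, in that order (R = Rz(yaw) Ry(pitch) Rx(roll)).
In Python, from plant import r gives the robot as it stands.
- The arm moves only by the tool carry_out, never from a script. Its argument "deltas" is a list of rows, each a list of 3 entries, a list of its own where there are three numbers: the opening, from 0 (shut) to 1 (fully open), then the shift along the tool's x, y, z in mm, then the turn, a rotation vector about the tool's x, y, z in rad. In form: [[gripper, [tx, ty, tz], [rx, ry, rz]], ...]. A call has 1 to 12 rows; each row is the pose to reach, as a shift and turn from the pose commanded when the call began, along the tool's axes at that moment; what a row does not reach only later rows make up. A row lasts 1/10 s, in which the tool goes at most 50 mm and 8.59 degrees, less where a joint would pass 70% of its speed; a pose out of reach is approached as far as the arm can. A call with a gripper value outside its range is refused whole. The fingers move at their own pace and stop on an object; "squeeze" is the grip in N (left out, the last holds). Time passes only in rows, so rows that repeat a pose let the fingers close. It gives the time, the measured TCP pose, the force, the opening and the grip force at its end, in the units of the state.
- r.get_state(): the state, without advancing time (a new reading comes with each control period).
- r.capture(name): name is "scene" or "top" or "wrist"; returns (picture, depth): 400x640x3 uint8, red, green, blue; 400x640 float32, m along the optical axis (not along the pixel's ray), 0 where there is no reading.
- r.get_calibration(name): a dict with "fov_y" (degrees; the focal length in pixels is half the picture's height over the tangent of half this angle, whatever the lens; pixels are square), "cx", "cy" (the principal point, pixels), "view" (4x4, takes a point from world to camera coordinates). Camera axes: x right, y down, z forward; pixel columns grow to the right and rows downward; lengths in m; the calibration is good to about 2 mm. A picture is of the moment at which its call begins: read the wrist's pose just before it. get_calibration takes no time and is no camera call; for the wrist camera it gives the pose at the moment of the call.
- r.close_job(): hands the job in; it is judged then, once.
The state is a dict: "time_s": time; "joints": joint angles; "qd": joint speeds; "joint_torque": joint torques, N m; "tcp_pos": TCP position; "eef_rot": TCP orientation; "contact_force": force on the tool from outside, world axes, zero at the start; "moment": the same for the moment, N m; "gripper_width": finger opening in m; "gripper_force": force on a finger pad.
Only numpy, scipy, OpenCV 4.12 (cv2) and the standard library are available. Lean on these libraries where they do the work, as an engineer would, in place of code of your own. Each camera call takes 0.05 s, during which the arm holds its last target. There are 200 camera calls.

## Working session

There is one attempt and no reset: what is moved stays moved. The work goes in short steps, Python scripts to look and compute and a tool call to move; the robot and the scene stay as the last step left them, time stands still between calls to the robot, and variables do not carry over. Pictures are saved under pics/ and viewed, at most 14 in all, crops included, and the job is handed in when it is done.

Besides the shell and the picture viewer there is one more tool, called by a JSON object that holds its "fn" and its "kwargs". carry_out: Moves the arm, as the interface text tells. Its arguments: {"type":"object","properties":{"deltas":{"type":"array"},"squeeze":{"type":"number"}},"required":["deltas"]}

```bash
mkdir -p pics; ls
python3 - <<'E'
from plant import r
import cv2,numpy as np
print(r.get_state())
for n in("top","scene"):
    im,d=r.capture(n);cv2.imwrite(f"pics/{n}0.png",im[:,:,::-1]);np.save(f"{n}0.npy",d);c=r.get_calibration(n);print(n,c)
E
```

```text
pics
{'time_s': 0.0, 'joints': array([-4.92124163e+01,  2.05909438e+01,  6.33839027e-01, -2.30490029e-02,
       -7.01368319e+01, -1.65088428e+01]), 'qd': array([-0.04310384,  0.03130591,  0.04845947, -0.05971741, -0.13824934,
       -0.02241238]), 'joint_torque': array([ 8.46180901e-04, -5.82716203e+01,  2.93065381e+01,  6.99698389e+00,
        6.93502690e-03, -1.27570288e-04]), 'tcp_pos': array([ 0.27732028, -0.61478751,  0.19301958]), 'eef_rot': array([ 1.79903778e+02, -5.92201014e-03, -1.55729103e+02]), 'contact_force': array([ 0.42089242, -0.21981024, -0.83500584]), 'moment': array([-0.0563971 , -0.00393629, -0.02224178]), 'gripper_force': 0.0, 'gripper_width': 0.08738839055686}
top {'fov_y': 46.12766067649468, 'cx': 310.02427468565133, 'cy': 199.77442739176496, 'view': array([[-0.01739494, -0.99965954, -0.0194481 , -0.06782191],
       [-0.98588851,  0.02038785, -0.16615709,  0.49524689],
       [ 0.16649703,  0.01628337, -0.9859075 ,  1.018069  ],
       [ 0.        ,  0.        ,  0.        ,  1.        ]])}
scene {'fov_y': 45.14329688277802, 'cx': 321.99248270988363, 'cy': 200.4324121747837, 'view': array([[-0.87549832, -0.48316686,  0.00724401,  0.39648845],
       [-0.21708086,  0.37986889, -0.89920828,  0.15745212],
       [ 0.43171587, -0.78882787, -0.43746085,  0.99288078],
       [ 0.        ,  0.        ,  0.        ,  1.        ]])}
```

View pics/top0.png

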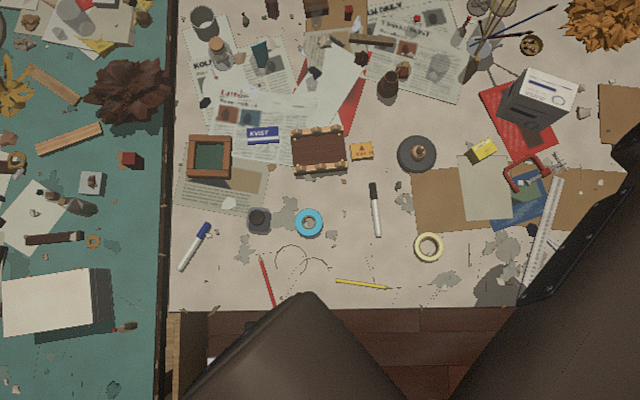

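View pics/scene0.png

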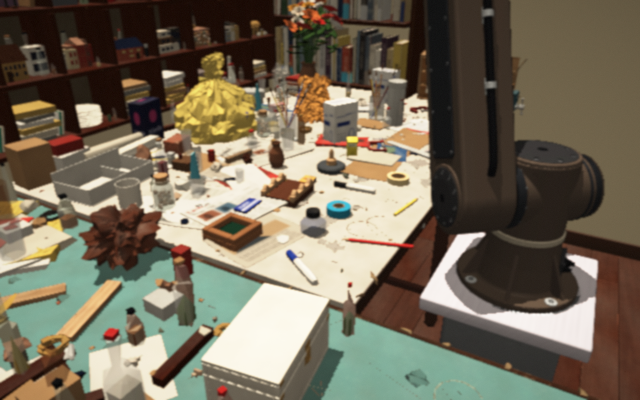

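The top view shows the ink stand at (209,156), pen rest (318,148), spindle (418,153), pot (259,220), cyan roll (308,222), cream roll (428,247), blue marker (195,247) and black marker (375,210). The scene view agrees with this layout. I'll enlarge it next.

```bash
cat > h.py <<'E'
import numpy as np,cv2
from plant import r
from scipy.spatial.transform import Rotation as R
def pt(c,u,v,z):
    "pixel -> world point on plane at height z"
    f=200/np.tan(np.radians(c['fov_y']/2)); V=np.asarray(c['view']); o=-V[:3,:3].T@V[:3,3]
    d=V[:3,:3].T@np.array([(u-c['cx'])/f,(v-c['cy'])/f,1]); return o+d*(z-o[2])/d[2]
def px(c,P):
    "world -> pixel"
    f=200/np.tan(np.radians(c['fov_y']/2)); V=np.asarray(c['view']); q=V[:3,:3]@np.asarray(P)+V[:3,3]
    return np.array([c['cx']+f*q[0]/q[2],c['cy']+f*q[1]/q[2]])
def pose():
    s=r.get_state(); return s['tcp_pos'],R.from_euler('xyz',s['eef_rot'],degrees=True),s
def delta(target,yaw):
    "shift mm and rotvec to a tool-down pose, minimal half turn"
    p,q,s=pose(); out=[]
    for y in(yaw,yaw+180):
        g=R.from_euler('xyz',[180,0,y],degrees=True); out.append((q.inv()*g).as_rotvec())
    rv=min(out,key=np.linalg.norm)
    return np.round(q.inv().apply(np.array(target)-p)*1000,1),np.round(rv,3)
E
python3 - <<'E'
from h import *
im=cv2.imread('pics/top0.png');cv2.imwrite('pics/crop0.png',cv2.resize(im[125:285,175:455],None,fx=2.85,fy=2.85,interpolation=cv2.INTER_CUBIC))
c=r.get_calibration('top')
for n,u,v,z in[('stand',209,156,.034),('rest',318,148,.046),('spindle',418,153,.02),('pot',259,217,.06),('cyan',308,222,.024),('cream',428,247,.02),('blue a',207,224,.008),('blue b',181,270,.008),('blk a',373,183,.008),('blk b',378,236,.008)]:
    print(n,pt(c,u,v,z).round(3))
d=np.load('top0.npy'); print([d[v,u] for v,u in[(222,318),(247,438),(217,259),(290,200)]])
E
```

```text
stand [0.603 0.155 0.034]
rest [ 0.613 -0.098  0.046]
spindle [ 0.603 -0.33   0.02 ]
pot [0.454 0.036 0.06 ]
cyan [ 0.446 -0.071  0.024]
cream [ 0.384 -0.34   0.02 ]
blue a [0.447 0.163 0.008]
blue b [0.343 0.22  0.008]
blk a [ 0.536 -0.224  0.008]
blk b [ 0.412 -0.231  0.008]
[np.float32(1.0658084), np.float32(1.0559051), np.float32(1.0335904), np.float32(1.0696445)]
```

View pics/crop0.png

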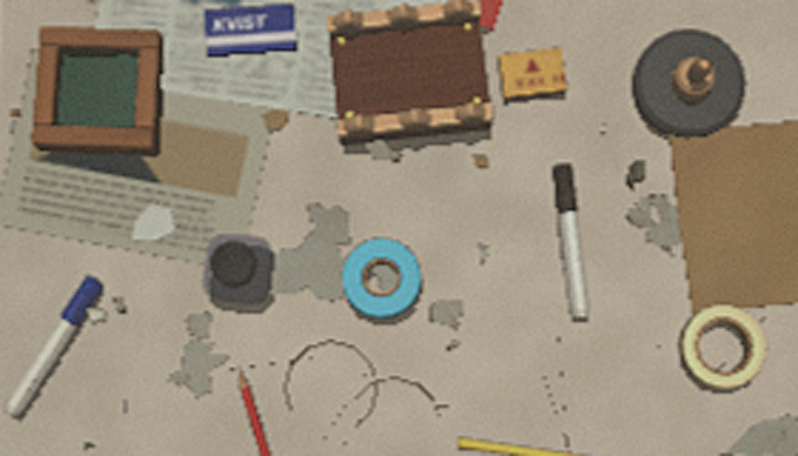

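The crop shows the rest's bars at its near and far ends, so its x axis is roughly world x. It also shows both rolls, the pot and the markers clearly. Next I'll hover for wrist views.

Run:
```python
from h import *
print(delta([.45,-.1,.42],180), r.get_calibration('wrist'))
p,q,s=pose(); V=r.get_calibration('wrist')['view']; o=-V[:3,:3].T@V[:3,3]
print('cam in tool',q.inv().apply(o-p), q.inv().apply(V[2,:3]), q.inv().apply(V[0,:3]))
```

```text
(array([-369. ,  398.7, -226.3]), array([ 0.001, -0.   ,  0.424])) {'fov_y': 68.87904095125079, 'cx': 324.47930505098066, 'cy': 201.99237732393067, 'view': array([[-0.41026303,  0.91196575,  0.00164974,  0.6740411 ],
       [ 0.88132778,  0.39601376,  0.25774879, -0.03337257],
       [ 0.23440475,  0.10719876, -0.96621056,  0.39028343],
       [ 0.        ,  0.        ,  0.        ,  1.        ]])}
cam in tool [ 6.90584498e-02  1.80762983e-04 -1.91459095e-01] [-2.57900811e-01 -1.33815836e-04  9.66171389e-01] [-9.92799503e-04  9.99999499e-01 -1.26507605e-04]
```

{"fn": "carry_out", "kwargs": {"deltas": [[1,[-37,40,-10],[0,0,0.04]],[1,[-74,80,-20],[0,0,0.1]],[1,[-111,120,-30],[0,0,0.17]],[1,[-148,160,-40],[0,0,0.25]],[1,[-185,200,-50],[0,0,0.32]],[1,[-222,240,-56],[0,0,0.38]],[1,[-259,280,-56],[0,0,0.424]],[1,[-296,320,-56],[0,0,0.424]],[1,[-333,360,-56],[0,0,0.424]],[1,[-369,399,-56],[0,0,0.424]],[1,[-369,399,-56],[0,0,0.424]],[1,[-369,399,-56],[0,0,0.424]]]}}

```text
time_s: 1.3
tcp_pos: [0.4511, -0.0954, 0.2498]
eef_rot: [180.0, 0.0, -179.7]
contact_force: [-0.0, -0.6, -0.1]
gripper_width: 0.0874
gripper_force: 0.0
```

Run:
```python
from h import *
p,q,s=pose();print(p,s['eef_rot'],s['qd'].max(),s['joints'])
c=r.get_calibration('wrist');im,d=r.capture('wrist')
np.savez('w1.npz',d=d,**c);cv2.imwrite('pics/w1.png',im[:,:,::-1])
```

```text
[ 0.45112525 -0.09539064  0.24983232] [ 1.79959459e+02  2.50371432e-02 -1.79696989e+02] 5.488279589528475 [ 1.26069758e+01 -2.18396092e+00 -1.96797977e+01 -3.59434365e-02
 -7.24710652e+01 -1.02293140e+02]
```

View pics/w1.png

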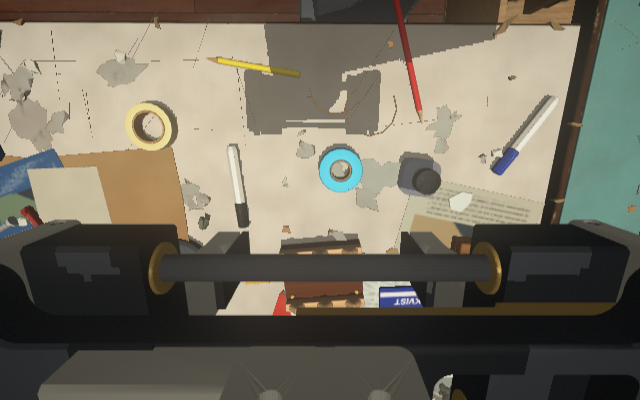

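The wrist view shows the cream roll (150,126), black marker (237,185), cyan roll (340,170), pot cap (427,181) and blue marker (525,135). The gripper hides the fixtures. I'll use depth clusters to measure these.

```bash
cat >> h.py <<'E'
def cloud(c,d):
    f=200/np.tan(np.radians(c['fov_y']/2)); v,u=np.mgrid[:400,:640]; V=np.asarray(c['view'])
    q=np.stack([(u-c['cx'])/f*d,(v-c['cy'])/f*d,d],-1)-V[:3,3]; return q@V[:3,:3]
def blob(P,d,xy,rad,z0,z1):
    m=(d>0)&(np.hypot(P[...,0]-xy[0],P[...,1]-xy[1])<rad)&(P[...,2]>z0)&(P[...,2]<z1); return P[m]
def rect(Q):
    (c,s,a)=cv2.minAreaRect((Q[:,:2]*1000).astype(np.float32)); return len(Q),np.round(c,1),np.round(s,1),round(a,1),'zmed',round(float(np.median(Q[:,2])*1000),1)
E
python3 - <<'E'
from h import *
w=np.load('w1.npz');cw={k:w[k] for k in('fov_y','cx','cy','view')};Pw=cloud(cw,w['d'])
ct=r.get_calibration('top');dt=np.load('top0.npy');Pt=cloud(ct,dt)
obj=[('cream',(.384,-.34),.045,.012,.03),('cyan',(.446,-.071),.045,.014,.035),('cap',(.454,.036),.04,.05,.07),('potbody',(.454,.036),.05,.02,.05),('blue',(.395,.19),.08,.006,.03),('black',(.474,-.228),.08,.006,.03)]
fix=[('stand',(.603,.155),.08,.026,.045),('restbars',(.613,-.098),.09,.038,.06),('base',(.613,-.098),.09,.016,.028),('spindle base',(.603,-.33),.06,.01,.028),('post',(.603,-.33),.04,.045,.08)]
for nm,P,d,L in(('W',Pw,w['d'],obj),('T',Pt,dt,obj+fix)):
    print('table z',nm,np.median(P[(np.hypot(P[...,0]-.45,P[...,1]+.15)<.03)&(d>0)][:,2]))
    for n,xy,rr,a,b in L:
        Q=blob(P,d,xy,rr,a,b)
        if len(Q)>3: print(nm,n,*rect(Q),'mean',(Q.mean(0)*1000).round(1))
E
```

```text
table z W 0.38535595108802534
W cream 1334 [ 385.6 -341.6] [65.3 64.2] 88.3 zmed 19.9 mean [ 385.2 -340.4   19.4]
W cyan 1298 [445.6 -71.7] [62.4 62.2] 0.1 zmed 24.5 mean [444.7 -72.1  24.3]
W cap 569 [454.4  41.9] [33.5 33.8] 4.2 zmed 60.5 mean [453.8  40.8  60. ]
W potbody 790 [454.7  41.6] [52.7 53.3] 82.4 zmed 34.5 mean [449.6  32.9  34.6]
W blue 1271 [373.6 183.4] [110.9 131.1] 35.1 zmed 14.7 mean [396.7 190.1  14. ]
W black 1075 [ 486.8 -233.6] [ 98.9 132.9] 50.5 zmed 15.3 mean [ 477.8 -231.1   14.8]
table z T -0.00013471182664826764
T cream 450 [ 386.6 -342.8] [63.9 63.2] 88.6 zmed 19.7 mean [ 386.5 -342.6   19.7]
T cyan 517 [446.8 -72.5] [61.7 62.2] 88.7 zmed 24.1 mean [446.  -73.3  23.9]
T cap 198 [454.7  41.1] [33.6 33. ] 47.5 zmed 59.8 mean [454.9  40.7  59.5]
T potbody 317 [455.2  40.7] [52.9 52.9] 88.3 zmed 33.4 mean [452.5  37.4  33.8]
T blue 437 [400.  195.5] [118.7 124.6] 67.5 zmed 14.1 mean [398.6 189.8  13.8]
T black 438 [ 480.  -244.5] [129.8 129.2] 55.1 zmed 14.4 mean [ 479.7 -233.5   14.1]
T stand 1064 [605.7 156.3] [101.  101.5] 86.8 zmed 33.5 mean [604.6 155.7  33.3]
T restbars 272 [615.8 -98.9] [101.6 109.3] 5.1 zmed 42.4 mean [613.7 -99.6  42.6]
T base 2115 [633.1 -95.9] [139.3 178.8] 4.9 zmed 21.3 mean [623.1 -91.1  21.1]
T spindle base 1040 [ 597.1 -328.9] [ 89.5 103.8] 88.6 zmed 19.5 mean [ 600.  -327.    19.2]
T post 54 [ 602.  -328.2] [14.5 12.9] 40.1 zmed 62.3 mean [ 600.8 -327.2   60.6]
```

Run:
```python
from h import *
w=np.load('w1.npz');cw={k:w[k] for k in('fov_y','cx','cy','view')};Pw=cloud(cw,w['d'])
ct=r.get_calibration('top');dt=np.load('top0.npy');Pt=cloud(ct,dt)
for nm,P,d in(('W',Pw,w['d']),('T',Pt,dt)):
  for n,xy in(('blue',(.395,.19)),('black',(.476,-.231))):
    Q=blob(P,d,xy,.08,.009,.022)
    for _ in range(6):
        vx,vy,x0,y0=cv2.fitLine(Q[:,:2].astype(np.float32),cv2.DIST_HUBER,0,1e-4,1e-4).ravel()
        Q=Q[abs((Q[:,0]-x0)*vy-(Q[:,1]-y0)*vx)<.013]
    t=(Q[:,0]-x0)*vx+(Q[:,1]-y0)*vy; t=np.sort(t); m=(t[2]+t[-3])/2
    print(nm,n,len(Q),'len',t[-3]-t[2],'mid',x0+m*vx,y0+m*vy,'ang',np.degrees(np.arctan2(vy,vx)))
def two(n,Q):
    # trimmed hull
    print(n,*rect(Q))
Q=blob(Pt,dt,(.613,-.098),.085,.028,.055);
for s,nm in((Q[Q[:,0]<.6],'near bar'),(Q[Q[:,0]>.63],'far bar')): two(nm,s); print(s.mean(0))
print('far/near ridge y by z>42:')
for lo,hi in((.55,.59),(.64,.68)):
    s=Q[(Q[:,0]>lo)&(Q[:,0]<hi)&(Q[:,2]>.0415)]; y=np.sort(s[:,1]); g=np.split(y,np.where(np.diff(y)>.008)[0]+1); print([(round(k[0],4),round(k[-1],4),len(k)) for k in g])
Q=blob(Pt,dt,(.6,-.328),.06,.012,.026); Q=Q[np.hypot(*(Q[:,:2]-[.6,-.328]).T)<.055]
(c,rad)=cv2.minEnclosingCircle((Q[:,:2]*1000).astype(np.float32)); print('spindle circ',c,rad); print(np.percentile(Q[:,0],[.5,99.5]),np.percentile(Q[:,1],[.5,99.5]))
Q=blob(Pt,dt,(.605,.156),.08,.028,.04);print('stand',rect(Q))
Q=blob(Pt,dt,(.605,.156),.045,.01,.024);print('recess',rect(Q))
for P,d in((Pw,w['d']),(Pt,dt)):
    Q=blob(P,d,(.455,.041),.042,.038,.048);print('pot shoulder',rect(Q))
```

```text
W blue 1105 len 0.12518121510605545 mid 0.39568124471647825 0.190218926159127 ang -32.48913
W black 904 len 0.1250126111464855 mid 0.4739220483923291 -0.2240445412216066 ang 4.54454
T blue 387 len 0.12438674303623028 mid 0.39729858516366506 0.19014283698977746 ang -32.996677
T black 365 len 0.12289750801782139 mid 0.47518093801283723 -0.22689731073945238 ang 4.773009
near bar 358 [ 572.6 -103.1] [ 15.1 125.2] 5.2 zmed 36.0
[ 0.57153165 -0.10288294  0.03719594]
far bar 358 [659.6 -95.1] [ 16.  124.8] 4.1 zmed 35.6
[ 0.65868229 -0.09449276  0.03688085]
far/near ridge y by z>42:
[(np.float64(-0.1539), np.float64(-0.138), 30), (np.float64(-0.1105), np.float64(-0.0923), 28), (np.float64(-0.0649), np.float64(-0.0533), 28)]
[(np.float64(-0.1448), np.float64(-0.131), 25), (np.float64(-0.1031), np.float64(-0.087), 24), (np.float64(-0.057), np.float64(-0.043), 30)]
spindle circ (601.0269775390625, -328.87310791015625) 47.3658447265625
[0.55861887 0.64600146] [-0.37186862 -0.28449533]
stand (1034, array([605.7, 156.3]), array([101. , 101.5]), 86.8, 'zmed', 33.6)
recess (722, array([608.4, 158.2]), array([65.1, 64.3]), 87.0, 'zmed', 18.5)
pot shoulder (138, array([452.3,  36.5]), array([28.7, 40.6]), 61.1, 'zmed', 39.4)
pot shoulder (42, array([455.3,  40.4]), array([39.7, 41. ]), 83.8, 'zmed', 39.0)
```

```bash
cat > t.py <<'E'
import sys;from h import *
# args: x y z(mm) yaw ; prints the state and the needed shift/turn
x,y,z,a=map(float,sys.argv[1:5]);p,q,s=pose();print(s['time_s'],(p*1000).round(1),s['eef_rot'].round(1),s['joints'].round(0)[[0,5]],s['gripper_width'],s['gripper_force']);print(*delta([x/1000,y/1000,z/1000],a))
E
python3 t.py 474.5 -225.5 60 184.7
```

```text
1.35 [450.3 -97.3 249.8] [ 180.    -0.  -179.7] [  12. -102.] 0.0875004293258752 0.0
[ -23.6 -128.4  189.7] [ 0.    -0.    -0.077]
```

{"fn": "carry_out", "kwargs": {"deltas": [[0.5,[-24,-128,190],[0,0,-0.077]],[0.5,[-24,-128,190],[0,0,-0.077]],[0.5,[-24,-128,190],[0,0,-0.077]],[0.5,[-24,-128,190],[0,0,-0.077]],[0.5,[-24,-128,190],[0,0,-0.077]],[0.5,[-24,-128,190],[0,0,-0.077]],[0.5,[-24,-128,190],[0,0,-0.077]],[0.5,[-24,-128,190],[0,0,-0.077]]]}}

```text
time_s: 2.15
tcp_pos: [0.4743, -0.2281, 0.0612]
eef_rot: [-180.0, 0.1, -175.6]
contact_force: [0.5, -0.2, 0.8]
gripper_width: 0.0441
gripper_force: 0.0
```

```bash
python3 t.py 474.5 -225.5 3 184.7
python3 - <<'E'
from h import *
c=r.get_calibration('wrist');im,d=r.capture('wrist');cv2.imwrite('pics/w2.png',im[:,:,::-1])
P=cloud(c,d);Q=blob(P,d,(.476,-.226),.08,.009,.022);print(len(Q))
if len(Q)>50:
    for _ in range(6):
        vx,vy,x0,y0=cv2.fitLine(Q[:,:2].astype(np.float32),cv2.DIST_HUBER,0,1e-4,1e-4).ravel()
        Q=Q[abs((Q[:,0]-x0)*vy-(Q[:,1]-y0)*vx)<.013]
    t=np.sort((Q[:,0]-x0)*vx+(Q[:,1]-y0)*vy);m=(t[2]+t[-3])/2
    print(len(Q),t[-3]-t[2],x0+m*vx,y0+m*vy,np.degrees(np.arctan2(vy,vx)))
E
python3 t.py 474.5 -225.5 3 184.7
```

```text
2.15 [ 474.3 -228.1   61.2] [-1.800e+02  1.000e-01 -1.756e+02] [ -4. -81.] 0.04408839521459727 0.0
[-0.3  2.6 58.2] [-0.     0.002 -0.006]
2203
2203 0.10329423539620697 0.46357717785070995 -0.22728934124944034 4.7786155
2.2 [ 474.6 -227.8   61.5] [-1.800e+02  1.000e-01 -1.756e+02] [ -4. -81.] 0.04424323310194793 0.0
[ 0.   2.3 58.5] [-0.001  0.002 -0.005]
```

View pics/w2.png

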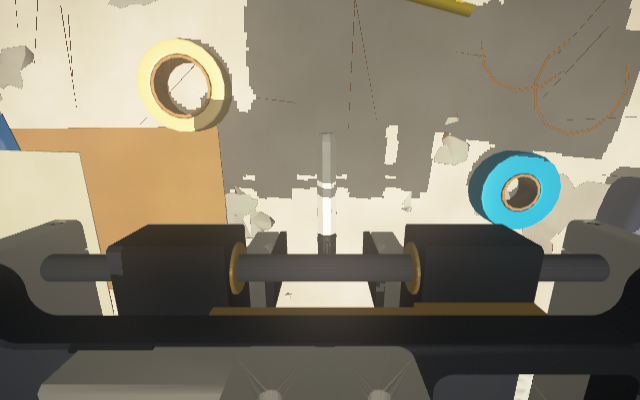

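The marker (326, 132–250) runs between the two fingers (260–380) and is centred. I'll descend and grip.

{"fn": "carry_out", "kwargs": {"deltas": [[0.5,[0,1,30],[0,0,0]],[0.5,[0,1,58],[0,0,0]],[0.5,[0,1,58],[0,0,0]],[0.5,[0,1,58],[0,0,0]],[0.05,[0,1,58],[0,0,0]],[0.05,[0,1,58],[0,0,0]],[0.05,[0,1,58],[0,0,0]],[0.05,[0,1,58],[0,0,0]],[0.05,[0,1,58],[0,0,0]],[0.05,[0,1,40],[0,0,0]],[0.05,[0,1,-40],[0,0,0]],[0.05,[0,1,-40],[0,0,0]]], "squeeze": 20}}

```text
time_s: 3.4
tcp_pos: [0.4744, -0.2272, 0.1026]
eef_rot: [-179.9, 0.1, -175.6]
contact_force: [0.6, -0.5, -0.2]
gripper_width: 0.0048
gripper_force: 0.0
```

```bash
python3 t.py 618 -121.4 100 185
```

```text
3.4 [ 474.4 -227.2  102.6] [-1.799e+02  1.000e-01 -1.756e+02] [ -4. -81.] 0.004777253916770792 0.0
[-151.3   94.4    2.7] [-0.001  0.001 -0.01 ]
```

```bash
cat > m.py <<'E'
import sys;from h import *
# marker from a wrist or top picture: args camera x y(m)
n=sys.argv[1];xy=tuple(map(float,sys.argv[2:4]));c=r.get_calibration(n);im,d=r.capture(n);cv2.imwrite(f'pics/{sys.argv[4]}.png',im[:,:,::-1])
P=cloud(c,d);Q=blob(P,d,xy,.085,.009,.022)
for _ in range(6):
    vx,vy,x0,y0=cv2.fitLine(Q[:,:2].astype(np.float32),cv2.DIST_HUBER,0,1e-4,1e-4).ravel()
    Q=Q[abs((Q[:,0]-x0)*vy-(Q[:,1]-y0)*vx)<.013]
t=np.sort((Q[:,0]-x0)*vx+(Q[:,1]-y0)*vy);m=(t[2]+t[-3])/2
print(len(Q),'len',t[-3]-t[2],'mid',x0+m*vx,y0+m*vy,'ang',np.degrees(np.arctan2(vy,vx)))
E
python3 m.py top .475 -.226 top1; python3 m.py wrist .475 -.226 w3
```

```text
138 len 0.04478116882537418 mid 0.4362499680809455 -0.2301309059155735 ang 4.9852476
1795 len 0.12415985140676306 mid 0.47409583564495716 -0.22650603899105287 ang 4.195603
```

```bash
python3 t.py 475 -226 3 184.7
```

```text
3.5 [ 476.8 -227.6  104.7] [-179.9    0.4 -175.6] [ -4. -81.] 0.004253116073459831 0.0
[  2.5   1.9 101.7] [-0.002  0.008 -0.004]
```

{"fn": "carry_out", "kwargs": {"deltas": [[0.5,[1,1,45],[0,0,0]],[0.5,[1,1,70],[0,0,0]],[0.5,[1,1,97],[0,0,0]],[0.5,[1,1,97],[0,0,0]],[0.5,[1,1,97],[0,0,0]],[0.5,[1,1,97],[0,0,0]]]}}

```text
time_s: 4.1
tcp_pos: [0.4736, -0.2261, 0.0042]
eef_rot: [-180.0, 0.1, -175.6]
contact_force: [0.7, -0.1, 1.0]
gripper_width: 0.0425
gripper_force: 0.0
```

{"fn": "carry_out", "kwargs": {"deltas": [[0.05,[0,0,0],[0,0,0]],[0.05,[0,0,0],[0,0,0]],[0.05,[0,0,0],[0,0,0]],[0.05,[0,0,0],[0,0,0]],[0.05,[0,0,0],[0,0,0]],[0.05,[0,0,0],[0,0,0]],[0.05,[0,0,0],[0,0,0]],[0.05,[0,0,0],[0,0,0]]]}}

```text
time_s: 4.9
tcp_pos: [0.4726, -0.2259, 0.0029]
eef_rot: [180.0, -0.0, -175.6]
contact_force: [-0.3, 0.6, 0.1]
gripper_width: 0.0045
gripper_force: 0.0
```

```bash
python3 m.py wrist .475 -.226 w4
```

```text
2721 len 0.11402385380753562 mid 0.46863131097331634 -0.22662964756234766 ang 5.100691
```

View pics/w4.png

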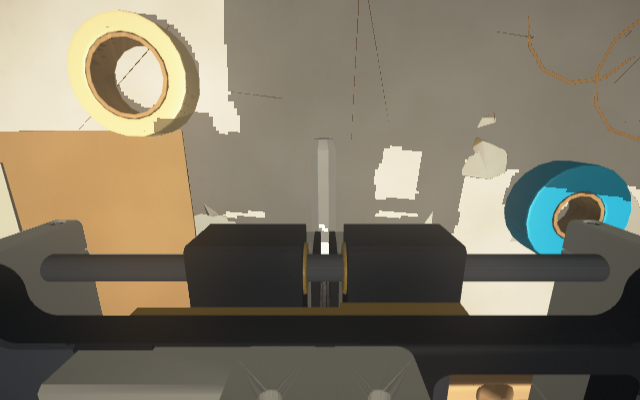

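The marker (323, 138–250) still lies between the fingers, although the opening reads 4.5 mm with no force. The tips may be relieved below the pads, so I'll close fully.

{"fn": "carry_out", "kwargs": {"deltas": [[0,[0,0,0],[0,0,0]],[0,[0,0,0],[0,0,0]],[0,[0,0,0],[0,0,0]],[0,[0,0,0],[0,0,0]]], "squeeze": 20}}

```text
time_s: 5.35
tcp_pos: [0.4727, -0.2259, 0.003]
eef_rot: [-180.0, 0.0, -175.6]
contact_force: [0.4, -0.2, 0.1]
gripper_width: -0.0
gripper_force: 0.0
```

Run:
```python
from h import *
p,q,s=pose();c=r.get_calibration('wrist');im,d=r.capture('wrist');P=cloud(c,d);cv2.imwrite('pics/w5.png',cv2.resize(im[200:320,230:430,::-1],None,fx=4,fy=4,interpolation=cv2.INTER_CUBIC))
print(p,px(c,p),px(c,p+[0,0,.019]))
T=(P-p)@q.as_matrix()
for v in range(130,320,8): print(v,[tuple((T[v,u]*1000).round(0).astype(int)) if d[v,u]>0 else None for u in(316,324,332)])
```

```text
[ 0.47266586 -0.22592514  0.00296687] [324.24840989 227.0760067 ] [324.24688516 237.3164933 ]
130 [(np.int64(66), np.int64(-5), np.int64(2)), (np.int64(65), np.int64(0), np.int64(3)), (np.int64(65), np.int64(5), np.int64(2))]
138 [(np.int64(61), np.int64(-5), np.int64(-10)), (np.int64(61), np.int64(0), np.int64(-11)), (np.int64(60), np.int64(5), np.int64(2))]
146 [(np.int64(56), np.int64(-5), np.int64(-12)), (np.int64(56), np.int64(0), np.int64(-13)), (np.int64(56), np.int64(5), np.int64(-11))]
154 [(np.int64(52), np.int64(-5), np.int64(-14)), (np.int64(52), np.int64(0), np.int64(-14)), (np.int64(52), np.int64(5), np.int64(-12))]
162 [(np.int64(47), np.int64(-5), np.int64(-12)), (np.int64(47), np.int64(0), np.int64(-14)), (np.int64(47), np.int64(5), np.int64(-11))]
170 [(np.int64(42), np.int64(-5), np.int64(-13)), (np.int64(42), np.int64(0), np.int64(-14)), (np.int64(42), np.int64(5), np.int64(-11))]
178 [(np.int64(37), np.int64(-5), np.int64(-12)), (np.int64(37), np.int64(0), np.int64(-12)), (np.int64(37), np.int64(5), np.int64(-11))]
186 [(np.int64(32), np.int64(-5), np.int64(-13))
[... 1607 characters left out ...]
17))]
282 [(np.int64(3), np.int64(-4), np.int64(-79)), (np.int64(-34), np.int64(0), np.int64(-15)), (np.int64(3), np.int64(3), np.int64(-78))]
290 [(np.int64(-1), np.int64(-4), np.int64(-79)), (np.int64(-40), np.int64(0), np.int64(-14)), (np.int64(0), np.int64(3), np.int64(-80))]
298 [(np.int64(-4), np.int64(-4), np.int64(-79)), (np.int64(-46), np.int64(0), np.int64(-15)), (np.int64(-4), np.int64(3), np.int64(-79))]
306 [(np.int64(-8), np.int64(-4), np.int64(-80)), (np.int64(-53), np.int64(0), np.int64(-14)), (np.int64(23), np.int64(2), np.int64(-124))]
314 [(np.int64(22), np.int64(-2), np.int64(-127)), (np.int64(23), np.int64(0), np.int64(-128)), (np.int64(24), np.int64(2), np.int64(-129))]
```

View pics/w5.png

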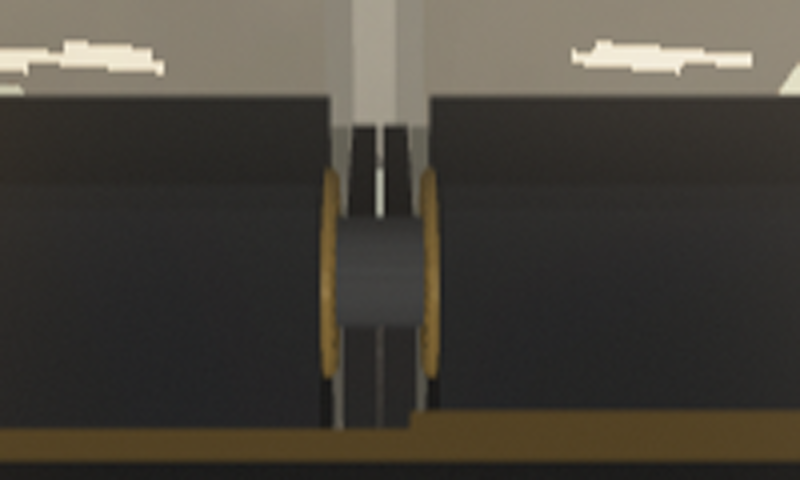

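The shut pads show a sliver of marker through the gap, at 13 mm above the TCP. The fingers therefore appear to end above the marker. I'll check the real tip height with the fingers opened.

{"fn": "carry_out", "kwargs": {"deltas": [[0.4,[0,0,0],[0,0,0]],[0.4,[0,0,0],[0,0,0]],[0.4,[0,0,0],[0,0,0]],[0.4,[0,0,0],[0,0,0]],[0.4,[0,0,0],[0,0,0]]]}}

```text
time_s: 5.9
tcp_pos: [0.4726, -0.2259, 0.003]
eef_rot: [-180.0, 0.0, -175.6]
contact_force: [0.0, 0.3, 0.3]
gripper_width: 0.0332
gripper_force: 0.0
```

Run:
```python
from h import *
p,q,s=pose();print(s['gripper_width'])
for n in('wrist','scene','top'):
    c=r.get_calibration(n);im,d=r.capture(n);T=(cloud(c,d)-p)@q.as_matrix()
    m=(d>0)&(abs(T[...,0])<18)if 0 else (d>0)&(abs(T[...,0])<.018)&(abs(T[...,1])<.06)&(T[...,2]<-.003)&(T[...,2]>-.09)
    m&=~((abs(T[...,1])<.011)&(T[...,2]>-.02))
    Q=(T[m]*1000).round().astype(int);o=np.argsort(-Q[:,2]);print(n,len(Q),Q[o[::max(1,len(Q)//25)]].tolist())
    if n=='scene':
        u,v=px(c,p).astype(int);print(u,v);y0=max(0,v-60);x0=max(0,u-80);cv2.imwrite('pics/s1.png',cv2.resize(im[y0:y0+90,x0:x0+140,::-1],None,fx=5.5,fy=5.5,interpolation=cv2.INTER_CUBIC));print(x0,y0)
```

```text
0.03316334155296444
wrist 2300 [[4, -17, -32], [11, 27, -38], [4, 17, -40], [12, 21, -42], [9, -16, -44], [10, 18, -46], [12, 22, -48], [11, -21, -50], [11, 23, -52], [12, -22, -53], [12, -29, -54], [10, 23, -56], [12, 26, -58], [10, 18, -60], [11, 28, -62], [11, -26, -65], [-9, 17, -69], [2, -16, -77], [4, -17, -79], [0, 16, -79], [-8, -18, -80], [-4, 20, -80], [1, 19, -80], [5, 20, -82], [0, 20, -86]]
scene 189 [[0, 28, -32], [5, -15, -34], [7, -17, -37], [8, 33, -38], [6, 35, -39], [-10, 34, -41], [-2, -16, -42], [-4, -20, -43], [-7, 34, -45], [1, 32, -46], [-8, 32, -47], [6, 30, -49], [4, 33, -50], [-4, 33, -51], [-11, 33, -53], [1, 31, -54], [8, 21, -55], [2, -19, -57], [9, -24, -59], [4, 33, -61], [9, -16, -62], [-2, 34, -64], [-4, 34, -66], [6, -16, -68], [10, -28, -70], [9, 32, -71], [-1, 38, -74]]
354 188
274 128
top 0 []
```

View pics/s1.png

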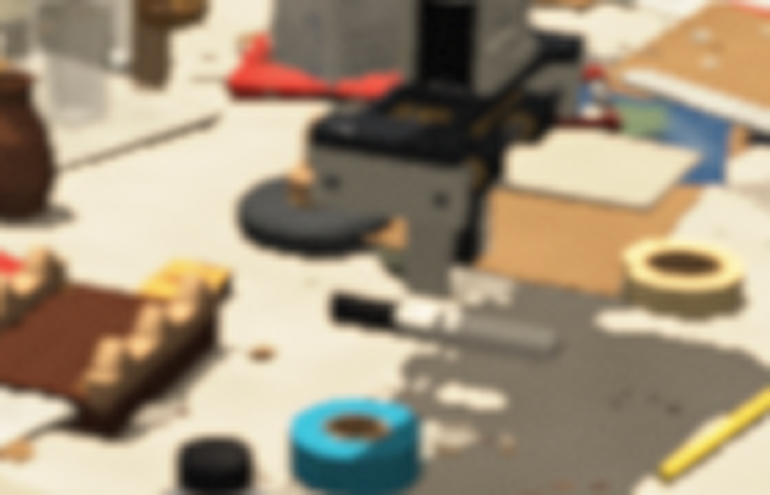

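The scene crop shows the fingertips hovering well above the marker. Both cameras put the lowest finger points about 31 mm behind the reported TCP, at world z of about 34 mm. The real tips are about 31 mm short of the TCP as reported, so I'll descend further while watching the force.

{"fn": "carry_out", "kwargs": {"deltas": [[0.4,[0,0,8],[0,0,0]],[0.4,[0,0,16],[0,0,0]],[0.4,[0,0,22],[0,0,0]],[0.4,[0,0,26],[0,0,0]],[0.4,[0,0,26],[0,0,0]]]}}

```text
time_s: 6.55
tcp_pos: [0.472, -0.2259, -0.024]
eef_rot: [180.0, -0.1, -175.6]
contact_force: [0.3, 0.3, 0.7]
gripper_width: 0.0352
gripper_force: 0.0
```

Run:
```python
from h import *
p,q,s=pose();print(p,s['contact_force'],s['gripper_width'])
for n in('wrist','scene'):
    c=r.get_calibration(n);im,d=r.capture(n);P=cloud(c,d);T=(P-p)@q.as_matrix()
    m=(d>0)&(abs(T[...,0])<.014)&(abs(T[...,1])<.045)&(abs(T[...,1])>.013)&(P[...,2]>.003)&(P[...,2]<.06)
    Q=P[m];Q=Q[np.argsort(Q[:,2])];print(n,len(Q),(Q[:12]*1000).round().astype(int).tolist())
```

```text
[ 0.47199477 -0.2258546  -0.02396635] [0.29220911 0.31713277 0.72171876] 0.03515158569214267
wrist 2212 [[465, -208, 9], [467, -208, 9], [464, -247, 9], [471, -244, 9], [466, -208, 9], [469, -244, 9], [467, -244, 9], [471, -244, 10], [468, -208, 10], [461, -208, 10], [467, -208, 10], [469, -244, 10]]
scene 172 [[469, -250, 9], [481, -195, 9], [465, -196, 9], [476, -244, 10], [470, -246, 10], [462, -195, 11], [467, -252, 12], [475, -191, 12], [468, -195, 12], [473, -192, 12], [460, -198, 12], [475, -197, 13]]
```

No contact, and the tips are at z of about 8 mm, so the offset is 32 mm. I'll go 5 mm lower and grip.

{"fn": "carry_out", "kwargs": {"deltas": [[0.4,[0,0,5],[0,0,0]],[0.4,[0,0,5],[0,0,0]],[0.05,[0,0,5],[0,0,0]],[0.05,[0,0,5],[0,0,0]],[0.05,[0,0,5],[0,0,0]],[0.05,[0,0,5],[0,0,0]],[0.05,[0,0,5],[0,0,0]],[0.05,[0,0,5],[0,0,0]],[0.05,[0,0,5],[0,0,0]]], "squeeze": 20}}

```text
time_s: 7.55
tcp_pos: [0.4728, -0.2259, -0.0279]
eef_rot: [-180.0, 0.0, -175.6]
contact_force: [0.9, 1.6, 1.2]
gripper_width: 0.0154
gripper_force: 20.0
```

Gripped at 20 N with a 15.4 mm opening. I'll lift and measure the gripper body's real height.

{"fn": "carry_out", "kwargs": {"deltas": [[0.05,[0,0,-20],[0,0,0]],[0.05,[0,0,-50],[0,0,0]],[0.05,[0,0,-86],[0,0,0]],[0.05,[0,0,-86],[0,0,0]],[0.05,[0,0,-86],[0,0,0]],[0.05,[0,0,-86],[0,0,0]]]}}

```text
time_s: 8.15
tcp_pos: [0.4718, -0.2257, 0.0571]
eef_rot: [180.0, -0.1, -175.6]
contact_force: [-1.3, -0.3, -0.7]
gripper_width: 0.0158
gripper_force: 20.0
```

```bash
python3 t.py 616.5 -121.5 60 185
python3 - <<'E'
from h import *
p,q,s=pose()
L=[]
for n in('wrist','scene','top'):
    c=r.get_calibration(n);im,d=r.capture(n);P=cloud(c,d);T=(P-p)@q.as_matrix()*1000;L.append(T[(d>0)&(P[...,2]>.06)&(abs(T[...,0])<45)&(abs(T[...,1])<105)])
T=np.vstack(L)
for a in range(-130,0,6):
    Q=T[(T[:,2]>a)&(T[:,2]<=a+6)]
    if len(Q)>3: print(a,len(Q),'x',np.percentile(Q[:,0],[2,98]).round(),'y',np.percentile(Q[:,1],[2,98]).round())
E
```

```text
8.15 [ 471.8 -225.7   57.1] [ 1.800e+02 -1.000e-01 -1.756e+02] [ -4. -82.] 0.01581783598025783 19.99987754272297
[-152.2   92.9   -3. ] [ 0.001 -0.001 -0.011]
-130 3641 x [ 3. 38.] y [-80.  42.]
-124 19233 x [-7. 39.] y [-81.  81.]
-118 14393 x [-14.  39.] y [-81.  82.]
-112 4978 x [-24.  40.] y [-83.  86.]
-106 3398 x [-31.  39.] y [-85.  87.]
-100 296 x [-34.  37.] y [-82.  89.]
-94 83 x [-2. 12.] y [-11.  12.]
-88 88 x [-4.  8.] y [-12.  12.]
-82 520 x [-8.  4.] y [-11.  12.]
-76 41 x [-9. 10.] y [-19.  30.]
-70 86 x [-9. 12.] y [-16.  28.]
-64 155 x [-9. 12.] y [-16.  26.]
-58 271 x [-4. 12.] y [-17.  26.]
-52 247 x [-14.  32.] y [-18.  23.]
-46 3240 x [-32.  44.] y [-11.  14.]
-40 276 x [-37.  44.] y [-18.  23.]
-34 35 x [-42.  42.] y [-10.  15.]
-28 6 x [-22.  41.] y [-1.  4.]
```

The body begins 98 mm behind the reported TCP, which matches the spec shifted by 32 mm. From here, tip z = reported z + 32. Now to the rest.

{"fn": "carry_out", "kwargs": {"deltas": [[0.05,[-152,93,0],[0,0,-0.011]],[0.05,[-152,93,0],[0,0,-0.011]],[0.05,[-152,93,0],[0,0,-0.011]],[0.05,[-152,93,0],[0,0,-0.011]],[0.05,[-152,93,0],[0,0,-0.011]],[0.05,[-152,93,0],[0,0,-0.011]],[0.05,[-152,93,0],[0,0,-0.011]]]}}

```text
time_s: 9.0
tcp_pos: [0.6159, -0.1219, 0.0571]
eef_rot: [180.0, -0.1, -175.0]
contact_force: [-0.2, -0.2, 0.0]
gripper_width: 0.0151
gripper_force: 20.0
```

```bash
python3 t.py 616.5 -121.5 7 185
python3 - <<'E'
from h import *
c=r.get_calibration('wrist');im,d=r.capture('wrist');P=cloud(c,d)
Q=blob(P,d,(.60,-.121),.09,.085,.108)
print(len(Q),cv2.fitLine(Q[:,:2].astype(np.float32),cv2.DIST_HUBER,0,1e-4,1e-4).ravel(),Q.min(0),Q.max(0))
# bar near ridges seen by the wrist camera
Q=blob(P,d,(.572,-.103),.075,.0415,.052);y=np.sort(Q[:,1]);g=np.split(y,np.where(np.diff(y)>.006)[0]+1);print([(round(k[0],4),round(k[-1],4),len(k)) for k in g])
E
```

```text
9.0 [ 615.9 -121.9   57.1] [ 1.80e+02 -1.00e-01 -1.75e+02] [  7. -92.] 0.015116792241105608 19.999884199351072
[-0.7  0.3 50.1] [ 0.    -0.002  0.   ]
4424 [ 0.9962039   0.08705032  0.59531385 -0.12351362] [ 0.55461121 -0.1424283   0.09047045] [ 0.65099391 -0.10305107  0.10798893]
[(np.float64(-0.1534), np.float64(-0.1389), 330), (np.float64(-0.1093), np.float64(-0.0938), 328), (np.float64(-0.0652), np.float64(-0.0498), 333)]
```

The marker lines up with the groove to within about 1.5 mm. I'll lower it and release.

{"fn": "carry_out", "kwargs": {"deltas": [[0.05,[0,1,25],[0,0,0]],[0.05,[0,1,40],[0,0,0]],[0.05,[0,1,46],[0,0,0]],[0.05,[0,1,50],[0,0,0]],[0.05,[0,1,50],[0,0,0]],[0.05,[0,1,50],[0,0,0]],[0.3,[0,1,50],[0,0,0]],[0.3,[0,1,50],[0,0,0]],[0.3,[0,1,50],[0,0,0]],[0.3,[0,1,50],[0,0,0]]]}}

```text
time_s: 10.05
tcp_pos: [0.6171, -0.1205, 0.0082]
eef_rot: [-180.0, 0.0, -175.0]
contact_force: [0.2, -0.4, -0.1]
gripper_width: 0.0262
gripper_force: 0.0
```

{"fn": "carry_out", "kwargs": {"deltas": [[0.3,[0,0,-20],[0,0,0]],[0.3,[0,0,-45],[0,0,0]],[0.4,[0,0,-70],[0,0,0]],[0.4,[0,0,-70],[0,0,0]],[0.4,[0,0,-70],[0,0,0]]]}}

```text
time_s: 10.55
tcp_pos: [0.6173, -0.1204, 0.0785]
eef_rot: [180.0, 0.1, -175.0]
contact_force: [0.0, -0.2, -0.2]
gripper_width: 0.0346
gripper_force: 0.0
```

```bash
python3 t.py 396.5 190.2 35 147.3
python3 - <<'E'
from h import *
c=r.get_calibration('wrist');im,d=r.capture('wrist');P=cloud(c,d)
Q=blob(P,d,(.575,-.124),.03,.044,.06);Q=Q[abs(Q[:,1]+.124)<.009];print(len(Q),np.percentile(Q,[1,50,99],axis=0).round(4))
E
```

```text
10.55 [ 617.3 -120.4   78.5] [ 1.80e+02  1.00e-01 -1.75e+02] [  7. -92.] 0.034577498663664816 0.0
[192.8 328.7  43.3] [0.001 0.001 0.658]
1261 [[ 0.5573 -0.1322  0.0454]
 [ 0.5795 -0.1238  0.0495]
 [ 0.6041 -0.1155  0.0517]]
```

Black marker top is at about 50 mm, so it is seated in its groove. Blue marker next.

{"fn": "carry_out", "kwargs": {"deltas": [[0.4,[193,329,0],[0,0,0.658]],[0.4,[193,329,0],[0,0,0.658]],[0.4,[193,329,0],[0,0,0.658]],[0.4,[193,329,0],[0,0,0.658]],[0.4,[193,329,0],[0,0,0.658]],[0.4,[193,329,0],[0,0,0.658]],[0.4,[193,329,43],[0,0,0.658]],[0.4,[193,329,43],[0,0,0.658]],[0.4,[193,329,43],[0,0,0.658]],[0.4,[193,329,43],[0,0,0.658]],[0.4,[193,329,43],[0,0,0.658]],[0.4,[193,329,43],[0,0,0.658]]]}}

```text
time_s: 11.8
tcp_pos: [0.3975, 0.1887, 0.0351]
eef_rot: [180.0, -0.2, 147.3]
contact_force: [0.6, -0.3, -0.3]
gripper_width: 0.0351
gripper_force: 0.0
```

```bash
python3 m.py wrist .396 .19 w6; python3 t.py 396.5 190.2 -28 147.3
```

```text
2676 len 0.12510444545743993 mid 0.3966026998094062 0.19371880164732527 ang -32.43176
11.85 [397.5 188.7  35.2] [180.   -0.2 147.3] [  51. -174.] 0.034859881438265086 0.0
[ 1.5  0.7 63.2] [ 0.001 -0.003 -0.001]
```

{"fn": "carry_out", "kwargs": {"deltas": [[0.4,[2,2,0],[0,0,-0.05]],[0.4,[2,2,0],[0,0,-0.05]],[0.4,[2,2,25],[0,0,-0.05]],[0.4,[2,2,45],[0,0,-0.05]],[0.4,[2,2,58],[0,0,-0.05]],[0.4,[2,2,63],[0,0,-0.05]],[0.4,[2,2,63],[0,0,-0.05]],[0.4,[2,2,63],[0,0,-0.05]]]}}

```text
time_s: 12.65
tcp_pos: [0.3965, 0.1925, -0.0275]
eef_rot: [179.9, -0.2, 150.2]
contact_force: [-0.0, -0.8, -0.6]
gripper_width: 0.0349
gripper_force: 0.0
```

```bash
python3 -c "
from h import *
s=r.get_state();print(s['joints'],s['contact_force'])"
```

```text
[  51.51579195   15.11777218  -43.53583118   -0.3193463   -31.30940367
 -171.01365823] [-0.02369663 -0.82862462 -0.56197687]
```

{"fn": "carry_out", "kwargs": {"deltas": [[0.05,[0,0,0],[0,0,0]],[0.05,[0,0,0],[0,0,0]],[0.05,[0,0,0],[0,0,0]],[0.05,[0,0,0],[0,0,0]],[0.05,[0,0,0],[0,0,0]],[0.05,[0,0,0],[0,0,0]],[0.05,[0,0,0],[0,0,0]]], "squeeze": 20}}

```text
time_s: 13.35
tcp_pos: [0.3963, 0.1927, -0.0276]
eef_rot: [179.9, -0.2, 150.3]
contact_force: [-1.6, -0.0, 6.9]
gripper_width: 0.0153
gripper_force: 19.9
```

{"fn": "carry_out", "kwargs": {"deltas": [[0.05,[0,0,-20],[0,0,0]],[0.05,[0,0,-50],[0,0,0]],[0.05,[0,0,-86],[0,0,0]],[0.05,[0,0,-86],[0,0,0]],[0.05,[0,0,-86],[0,0,0]]]}}

```text
time_s: 13.85
tcp_pos: [0.3965, 0.1927, 0.0587]
eef_rot: [179.8, -0.2, 150.3]
contact_force: [-0.9, -0.0, -0.4]
gripper_width: 0.0152
gripper_force: 19.9
```

```bash
python3 t.py 614 -76.3 65 185
```

```text
13.85 [396.5 192.7  58.7] [179.8  -0.2 150.3] [  52. -171.] 0.01520994576481858 19.86854129238054
[-322.3 -125.7   -7.6] [ 0.004 -0.002 -0.606]
```

{"fn": "carry_out", "kwargs": {"deltas": [[0.05,[-322,-126,-7],[0.004,-0.002,-0.606]],[0.05,[-322,-126,-7],[0.004,-0.002,-0.606]],[0.05,[-322,-126,-7],[0.004,-0.002,-0.606]],[0.05,[-322,-126,-7],[0.004,-0.002,-0.606]],[0.05,[-322,-126,-7],[0.004,-0.002,-0.606]],[0.05,[-322,-126,-7],[0.004,-0.002,-0.606]],[0.05,[-322,-126,-7],[0.004,-0.002,-0.606]],[0.05,[-322,-126,-7],[0.004,-0.002,-0.606]],[0.05,[-322,-126,-7],[0.004,-0.002,-0.606]],[0.05,[-322,-126,-7],[0.004,-0.002,-0.606]],[0.05,[-322,-126,-7],[0.004,-0.002,-0.606]]]}}

```text
time_s: 14.95
tcp_pos: [0.6122, -0.0764, 0.0628]
eef_rot: [-179.9, -0.2, -175.0]
contact_force: [-0.0, -0.2, -0.3]
gripper_width: 0.0156
gripper_force: 19.9
```

```bash
python3 t.py 614 -76.3 7 185
python3 - <<'E'
from h import *
c=r.get_calibration('wrist');im,d=r.capture('wrist');P=cloud(c,d)
Q=blob(P,d,(.59,-.077),.09,.088,.12)
print(len(Q),cv2.fitLine(Q[:,:2].astype(np.float32),cv2.DIST_HUBER,0,1e-4,1e-4).ravel(),Q.min(0),Q.max(0))
E
```

```text
14.95 [612.2 -76.4  62.8] [-179.9   -0.2 -175. ] [ 11. -96.] 0.015562363066049837 19.868737554643303
[-2.   0.  55.8] [-0.002 -0.004  0.   ]
4774 [ 0.9974654   0.07115387  0.59129435 -0.07769031] [ 0.5495231  -0.09677985  0.09595185] [ 0.64803093 -0.05732709  0.11997326]
```

{"fn": "carry_out", "kwargs": {"deltas": [[0.05,[-3,0,25],[0,0,0]],[0.05,[-3,0,43],[0,0,0]],[0.05,[-3,0,51],[0,0,0]],[0.05,[-3,0,56],[0,0,0]],[0.05,[-3,0,56],[0,0,0]],[0.05,[-3,0,56],[0,0,0]],[0.28,[-3,0,56],[0,0,0]],[0.28,[-3,0,56],[0,0,0]],[0.28,[-3,0,56],[0,0,0]],[0.28,[-3,0,56],[0,0,0]]]}}

```text
time_s: 16.0
tcp_pos: [0.6165, -0.0768, 0.0082]
eef_rot: [-179.9, -0.1, -175.0]
contact_force: [0.3, -0.5, -0.8]
gripper_width: 0.0245
gripper_force: 0.0
```

{"fn": "carry_out", "kwargs": {"deltas": [[0.28,[0,0,-20],[0,0,0]],[0.28,[0,0,-45],[0,0,0]],[0.9,[0,0,-80],[0,0,0]],[0.9,[0,0,-80],[0,0,0]],[0.9,[0,0,-80],[0,0,0]]]}}

```text
time_s: 16.5
tcp_pos: [0.617, -0.0764, 0.089]
eef_rot: [-179.9, 0.0, -175.0]
contact_force: [-0.4, 0.2, -0.2]
gripper_width: 0.0432
gripper_force: 0.0
```

```bash
python3 t.py 455 41 50 176
python3 - <<'E'
from h import *
c=r.get_calibration('wrist');im,d=r.capture('wrist');P=cloud(c,d)
for y in(-.124,-.079):
    Q=blob(P,d,(.575,y),.03,.044,.06);Q=Q[abs(Q[:,1]-y)<.009];print(len(Q),np.percentile(Q,[1,50,99],axis=0).round(4))
E
```

```text
16.5 [617.  -76.4  89. ] [-179.9    0.  -175. ] [ 11. -96.] 0.04323025452946235 0.0
[151.2 131.1  38.6] [-0.002  0.001  0.157]
1173 [[ 0.5573 -0.1321  0.0447]
 [ 0.5796 -0.1229  0.0494]
 [ 0.604  -0.1153  0.0517]]
1201 [[ 0.5559 -0.0876  0.0454]
 [ 0.5795 -0.0794  0.0496]
 [ 0.6041 -0.0707  0.0518]]
```

Both markers are seated. Pot next.

{"fn": "carry_out", "kwargs": {"deltas": [[0.95,[151,131,20],[0,0,0.157]],[0.95,[151,131,20],[0,0,0.157]],[0.95,[151,131,20],[0,0,0.157]],[0.95,[151,131,20],[0,0,0.157]],[0.95,[151,131,20],[0,0,0.157]],[0.95,[151,131,38],[0,0,0.157]],[0.95,[151,131,38],[0,0,0.157]],[0.95,[151,131,38],[0,0,0.157]],[0.95,[151,131,38],[0,0,0.157]]]}}

```text
time_s: 17.45
tcp_pos: [0.4548, 0.0404, 0.0499]
eef_rot: [-179.8, -0.1, 176.0]
contact_force: [0.4, -0.8, 0.2]
gripper_width: 0.0833
gripper_force: 0.0
```

```bash
python3 t.py 455 41 -11 176
python3 - <<'E'
from h import *
c=r.get_calibration('wrist');im,d=r.capture('wrist');P=cloud(c,d);cv2.imwrite('pics/w7.png',im[:,:,::-1])
Q=blob(P,d,(.455,.041),.03,.056,.068);print('cap',rect(Q))
Q=blob(P,d,(.455,.041),.05,.008,.036);Q=Q[Q[:,0]<.433];print('near face',rect(Q),cv2.fitLine(Q[:,:2].astype(np.float32),cv2.DIST_HUBER,0,1e-4,1e-4).ravel(),Q.min(0),Q.max(0))
E
```

```text
17.45 [454.8  40.4  49.9] [-1.798e+02 -1.000e-01  1.760e+02] [  30. -124.] 0.08326395248015239 0.0
[-0.2  0.7 60.9] [-0.003 -0.001 -0.   ]
cap (1952, array([453.3,  42.7]), array([34.1, 32.1]), 85.7, 'zmed', 60.6)
near face (610, array([430.1,  42.6]), array([43.5,  5.8]), 89.8, 'zmed', 30.7) [0.07012647 0.9975381  0.4298892  0.04192037] [0.42717862 0.02084597 0.00812122] [0.43299867 0.0642948  0.03591003]
```

View pics/w7.png

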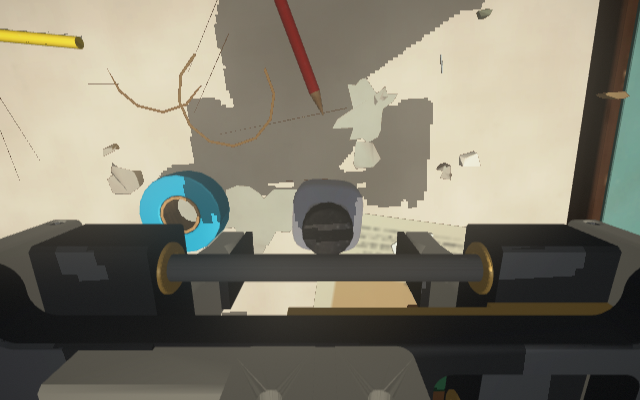

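The pot (293–362 px, cap 328,228) sits centred between the fingers (232–410), and the cyan roll is clear. I'll descend and grip the body at tip z 20 mm.

{"fn": "carry_out", "kwargs": {"deltas": [[0.95,[0,1,30],[0,0,0]],[0.95,[0,1,50],[0,0,0]],[0.95,[0,1,61],[0,0,0]],[0.95,[0,1,61],[0,0,0]],[0.5,[0,1,61],[0,0,0]],[0.5,[0,1,61],[0,0,0]],[0.5,[0,1,61],[0,0,0]],[0.5,[0,1,61],[0,0,0]],[0.5,[0,1,61],[0,0,0]],[0.5,[0,1,61],[0,0,0]]], "squeeze": 25}}

```text
time_s: 18.5
tcp_pos: [0.4549, 0.0418, -0.0107]
eef_rot: [-179.9, -0.0, 176.0]
contact_force: [-1.5, 1.1, 4.9]
gripper_width: 0.0517
gripper_force: 24.7
```

{"fn": "carry_out", "kwargs": {"deltas": [[0.5,[0,0,-10],[0,0,0]],[0.5,[0,0,-30],[0,0,0]],[0.5,[0,0,-60],[0,0,0]],[0.5,[0,0,-60],[0,0,0]],[0.5,[0,0,-60],[0,0,0]]]}}

```text
time_s: 19.0
tcp_pos: [0.4549, 0.042, 0.0497]
eef_rot: [-179.9, 0.0, 176.0]
contact_force: [0.0, -1.1, -2.5]
gripper_width: 0.0517
gripper_force: 24.7
```

```bash
python3 t.py 606 156.5 50 177
```

```text
19.0 [454.9  42.   49.7] [-179.9    0.   176. ] [  30. -124.] 0.05174227241445036 24.678280289517716
[-142.7  124.8   -0.4] [-0.001  0.    -0.018]
```

{"fn": "carry_out", "kwargs": {"deltas": [[0.5,[-14,12,0],[0,0,-0.005]],[0.5,[-35,31,0],[0,0,-0.01]],[0.5,[-60,52,0],[0,0,-0.018]],[0.5,[-85,74,0],[0,0,-0.018]],[0.5,[-110,96,0],[0,0,-0.018]],[0.5,[-130,114,0],[0,0,-0.018]],[0.5,[-143,125,0],[0,0,-0.018]],[0.5,[-143,125,0],[0,0,-0.018]],[0.5,[-143,125,0],[0,0,-0.018]],[0.5,[-143,125,0],[0,0,-0.018]]]}}

```text
time_s: 20.0
tcp_pos: [0.6048, 0.1557, 0.0476]
eef_rot: [-179.8, -0.2, 177.0]
contact_force: [-0.1, -0.1, -0.8]
gripper_width: 0.0517
gripper_force: 24.7
```

```bash
python3 t.py 606 156.5 9 177
python3 - <<'E'
from h import *
c=r.get_calibration('wrist');im,d=r.capture('wrist');P=cloud(c,d);cv2.imwrite('pics/w8.png',im[:,:,::-1])
Q=blob(P,d,(.606,.1565),.03,.112,.128);print('cap',rect(Q))
Q=blob(P,d,(.606,.1565),.08,.028,.04);print('stand seen',rect(Q),Q.min(0),Q.max(0))
E
```

```text
20.0 [604.8 155.7  47.6] [-179.8   -0.2  177. ] [  32. -125.] 0.05165056063929756 24.67827123356983
[-1.3  1.  38.6] [-0.003 -0.003  0.   ]
cap (2792, array([603.3, 156.4]), array([59.3, 32.1]), 86.5, 'zmed', 118.9)
stand seen (5825, array([584.7, 158.8]), array([100.2,  59.2]), 87.1, 'zmed', 34.4) [0.55289682 0.10786865 0.02807176] [0.61618504 0.20953711 0.03680491]
```

{"fn": "carry_out", "kwargs": {"deltas": [[0.5,[-1,1,10],[0,0,0]],[0.5,[-1,1,20],[0,0,0]],[0.5,[-1,1,28],[0,0,0]],[0.5,[-1,1,34],[0,0,0]],[0.5,[-1,1,38],[0,0,0]],[0.5,[-1,1,40],[0,0,0]],[0.5,[-1,1,40],[0,0,0]],[0.5,[-1,1,40],[0,0,0]]]}}

```text
time_s: 20.85
tcp_pos: [0.6072, 0.1574, 0.0086]
eef_rot: [-179.9, -0.0, 177.0]
contact_force: [-0.2, -0.4, -0.9]
gripper_width: 0.0517
gripper_force: 24.7
```

Bottom is about 1 mm above the floor with no side force. I'll release and lift clear.

{"fn": "carry_out", "kwargs": {"deltas": [[0.5,[0,0,1],[0,0,0]],[0.65,[0,0,1],[0,0,0]],[0.75,[0,0,1],[0,0,0]],[0.75,[0,0,1],[0,0,0]],[0.75,[0,0,1],[0,0,0]],[0.75,[0,0,1],[0,0,0]],[0.75,[0,0,-15],[0,0,0]],[0.75,[0,0,-45],[0,0,0]],[0.95,[0,0,-80],[0,0,0]],[0.95,[0,0,-80],[0,0,0]],[0.95,[0,0,-80],[0,0,0]]]}}

```text
time_s: 21.95
tcp_pos: [0.6076, 0.1579, 0.0895]
eef_rot: [-179.9, 0.0, 177.0]
contact_force: [-0.4, -0.8, -0.2]
gripper_width: 0.0812
gripper_force: 0.0
```

```bash
python3 - <<'E'
from h import *
c=r.get_calibration('wrist');im,d=r.capture('wrist');P=cloud(c,d)
Q=blob(P,d,(.606,.1565),.03,.07,.09);print('cap',rect(Q))
E
python3 t.py 386 -342 30 180
```

```text
cap (1702, array([606.7, 158.2]), array([33.5, 34.1]), 87.5, 'zmed', 78.6)
22.0 [606.8 157.5  88.3] [-1.799e+02 -1.000e-01  1.770e+02] [  32. -125.] 0.08253919642962672 0.0
[ 194.5 -510.2   59.6] [-0.002 -0.001 -0.052]
```

Pot is seated (cap top at 78.6 mm). Cream roll next.

{"fn": "carry_out", "kwargs": {"deltas": [[0.95,[194,-510,0],[0,0,-0.052]],[0.95,[194,-510,0],[0,0,-0.052]],[0.95,[194,-510,0],[0,0,-0.052]],[0.95,[194,-510,0],[0,0,-0.052]],[0.95,[194,-510,0],[0,0,-0.052]],[0.95,[194,-510,0],[0,0,-0.052]],[0.95,[194,-510,0],[0,0,-0.052]],[0.95,[194,-510,0],[0,0,-0.052]],[0.95,[194,-510,60],[0,0,-0.052]],[0.95,[194,-510,60],[0,0,-0.052]],[0.95,[194,-510,60],[0,0,-0.052]],[0.95,[194,-510,60],[0,0,-0.052]]]}}

```text
time_s: 23.2
tcp_pos: [0.3823, -0.344, 0.0264]
eef_rot: [180.0, -0.4, 179.8]
contact_force: [-0.9, -0.2, -0.8]
gripper_width: 0.0836
gripper_force: 0.0
```

{"fn": "carry_out", "kwargs": {"deltas": [[0.95,[0,0,0],[0,0,0]],[0.95,[0,0,0],[0,0,0]],[0.95,[0,0,0],[0,0,0]]]}}

```text
time_s: 23.5
tcp_pos: [0.3878, -0.3411, 0.0302]
eef_rot: [-179.9, -0.0, -179.9]
contact_force: [0.5, 0.7, 0.2]
gripper_width: 0.0833
gripper_force: 0.0
```

```bash
python3 - <<'E'
from h import *
c=r.get_calibration('wrist');im,d=r.capture('wrist');P=cloud(c,d)
Q=blob(P,d,(.386,-.342),.045,.016,.026);print('cream',rect(Q))
E
python3 t.py 386 -342 -26 180
```

```text
cream (3669, array([ 382.3, -342.4]), array([65.1, 58.3]), 89.8, 'zmed', 20.5)
23.55 [ 387.9 -341.    30.4] [-179.8   -0.  -179.9] [-19. -71.] 0.08328622878268653 0.0
[ 1.9 -0.8 56.4] [-0.003 -0.     0.002]
```

{"fn": "carry_out", "kwargs": {"deltas": [[0.95,[2,-1,25],[0,0,0]],[0.95,[2,-1,45],[0,0,0]],[0.95,[2,-1,57],[0,0,0]],[0.95,[2,-1,57],[0,0,0]],[0.95,[2,-1,57],[0,0,0]],[0.6,[2,-1,57],[0,0,0]],[0.6,[2,-1,57],[0,0,0]],[0.6,[2,-1,57],[0,0,0]],[0.6,[2,-1,57],[0,0,0]],[0.6,[2,-1,57],[0,0,0]]], "squeeze": 15}}

```text
time_s: 24.55
tcp_pos: [0.3853, -0.3432, -0.0265]
eef_rot: [-179.8, -0.0, -180.0]
contact_force: [0.1, 2.2, 6.4]
gripper_width: 0.0641
gripper_force: 15.0
```

{"fn": "carry_out", "kwargs": {"deltas": [[0.6,[0,0,-20],[0,0,0]],[0.6,[0,0,-60],[0,0,0]],[0.6,[0,0,-90],[0,0,0]],[0.6,[0,0,-90],[0,0,0]],[0.6,[0,0,-90],[0,0,0]]]}}

```text
time_s: 25.05
tcp_pos: [0.3852, -0.3429, 0.0633]
eef_rot: [-179.8, 0.0, 180.0]
contact_force: [-0.6, 0.3, -1.1]
gripper_width: 0.0648
gripper_force: 14.9
```

```bash
python3 t.py 601 -328.5 63 180
```

```text
25.05 [ 385.2 -342.9   63.3] [-179.8    0.   180. ] [-20. -70.] 0.06481062996016643 14.929539235308766
[-215.8   14.4    0.4] [-0.003  0.    -0.   ]
```

{"fn": "carry_out", "kwargs": {"deltas": [[0.6,[-30,2,0],[-0.003,0,0]],[0.6,[-70,5,0],[-0.003,0,0]],[0.6,[-110,8,0],[-0.003,0,0]],[0.6,[-150,10,0],[-0.003,0,0]],[0.6,[-190,13,0],[-0.003,0,0]],[0.6,[-216,14,0],[-0.003,0,0]],[0.6,[-216,14,0],[-0.003,0,0]],[0.6,[-216,14,0],[-0.003,0,0]],[0.6,[-216,14,0],[-0.003,0,0]],[0.6,[-216,14,0],[-0.003,0,0]]]}}

```text
time_s: 26.05
tcp_pos: [0.5997, -0.3289, 0.0623]
eef_rot: [179.9, -0.1, 180.0]
contact_force: [-0.4, -0.8, -0.3]
gripper_width: 0.0646
gripper_force: 14.9
```

```bash
python3 t.py 601 -328.5 0 180
python3 - <<'E'
from h import *
c=r.get_calibration('wrist');im,d=r.capture('wrist');P=cloud(c,d);cv2.imwrite('pics/w9.png',cv2.resize(im[110:310,180:480,::-1],None,fx=2.6,fy=2.6,interpolation=cv2.INTER_CUBIC))
Q=blob(P,d,(.59,-.3285),.05,.103,.118);print('roll',rect(Q),Q.min(0),Q.max(0))
Q=blob(P,d,(.6,-.3285),.055,.012,.026);print('base',rect(Q),Q.min(0),Q.max(0))
Q=blob(P,d,(.6,-.3285),.025,.045,.08);print('post',len(Q), Q.mean(0) if len(Q) else 0)
E
```

```text
26.05 [ 599.7 -328.9   62.3] [ 1.799e+02 -1.000e-01  1.800e+02] [-12. -78.] 0.06464011014035556 14.929453146178275
[-1.4  0.3 62.3] [ 0.001 -0.002 -0.   ]
roll (6489, array([ 594.4, -332.9]), array([79. , 69.7]), 55.1, 'zmed', 109.3) [ 0.56755447 -0.37680197  0.10300012] [ 0.63146432 -0.28079026  0.11798344]
base (4669, array([ 597.2, -327.9]), array([91.2, 84.5]), 89.7, 'zmed', 20.5) [ 0.55505665 -0.37352902  0.01201305] [ 0.63962084 -0.28230707  0.02311256]
post 318 [ 0.60123903 -0.32801309  0.06647815]
```

View pics/w9.png

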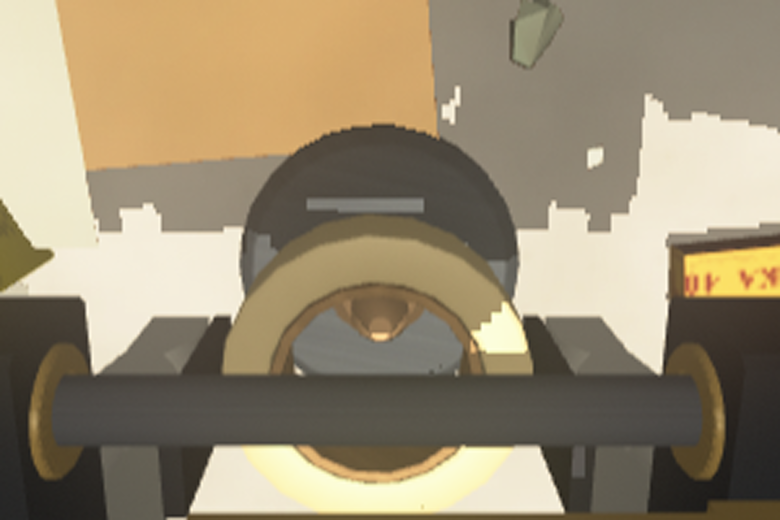

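The crop shows the post tip visible through the roll's core at (380,325), centred laterally with the base around it. I'll shift 1 mm and descend in steps.

{"fn": "carry_out", "kwargs": {"deltas": [[0.6,[-1,1,0],[0,0,0]],[0.6,[-1,1,12],[0,0,0]],[0.6,[-1,1,24],[0,0,0]],[0.6,[-1,1,34],[0,0,0]],[0.6,[-1,1,42],[0,0,0]],[0.6,[-1,1,45],[0,0,0]],[0.6,[-1,1,45],[0,0,0]],[0.6,[-1,1,45],[0,0,0]]]}}

```text
time_s: 26.9
tcp_pos: [0.6022, -0.3279, 0.0178]
eef_rot: [180.0, -0.1, -180.0]
contact_force: [-0.6, -0.5, -0.4]
gripper_width: 0.0646
gripper_force: 14.9
```

{"fn": "carry_out", "kwargs": {"deltas": [[0.6,[0,0,6],[0,0,0]],[0.6,[0,0,12],[0,0,0]],[0.6,[0,0,18],[0,0,0]],[0.6,[0,0,22],[0,0,0]],[0.6,[0,0,22],[0,0,0]],[0.6,[0,0,22],[0,0,0]]]}}

```text
time_s: 27.5
tcp_pos: [0.6018, -0.3278, -0.0046]
eef_rot: [180.0, -0.1, -180.0]
contact_force: [0.1, -0.7, -0.7]
gripper_width: 0.0643
gripper_force: 14.9
```

Threaded with no side force and about 2 mm to go. I'll release and rise.

{"fn": "carry_out", "kwargs": {"deltas": [[0.6,[0,0,1],[0,0,0]],[0.95,[0,0,1],[0,0,0]],[0.95,[0,0,1],[0,0,0]],[0.95,[0,0,1],[0,0,0]],[0.95,[0,0,1],[0,0,0]],[0.95,[0,0,1],[0,0,0]],[0.95,[0,0,1],[0,0,0]],[0.95,[0,0,-20],[0,0,0]],[0.95,[0,0,-60],[0,0,0]],[0.95,[0,0,-90],[0,0,0]],[0.95,[0,0,-90],[0,0,0]],[0.95,[0,0,-90],[0,0,0]]]}}

```text
time_s: 28.7
tcp_pos: [0.6025, -0.3278, 0.0866]
eef_rot: [180.0, 0.0, -180.0]
contact_force: [-0.9, 0.3, -1.0]
gripper_width: 0.0829
gripper_force: 0.0
```

```bash
python3 - <<'E'
from h import *
c=r.get_calibration('wrist');im,d=r.capture('wrist');P=cloud(c,d)
Q=blob(P,d,(.601,-.328),.04,.034,.046);Q=Q[np.hypot(*(Q[:,:2]-[.601,-.328]).T)>.019];print('roll',rect(Q),Q.min(0),Q.max(0))
E
python3 t.py 445.5 -72 30 178
```

```text
roll (2938, array([ 602.8, -327.5]), array([64.9, 65.2]), 62.6, 'zmed', 40.5) [ 0.56999193 -0.36039942  0.0340299 ] [ 0.63532372 -0.29550027  0.04284717]
28.75 [ 601.7 -327.6   85.3] [ 1.799e+02 -1.000e-01 -1.800e+02] [-12. -78.] 0.08320528879184766 0.0
[156.1 255.5  55.8] [ 0.001 -0.001  0.035]
```

Cream roll is seated (top at 40.5 mm, about 2 mm off axis). Cyan roll next.

{"fn": "carry_out", "kwargs": {"deltas": [[0.95,[156,255,0],[0,0,0.035]],[0.95,[156,255,0],[0,0,0.035]],[0.95,[156,255,0],[0,0,0.035]],[0.95,[156,255,0],[0,0,0.035]],[0.95,[156,255,0],[0,0,0.035]],[0.95,[156,255,0],[0,0,0.035]],[0.95,[156,255,56],[0,0,0.035]],[0.95,[156,255,56],[0,0,0.035]],[0.95,[156,255,56],[0,0,0.035]],[0.95,[156,255,56],[0,0,0.035]],[0.95,[156,255,56],[0,0,0.035]]]}}

```text
time_s: 29.85
tcp_pos: [0.4467, -0.0735, 0.0304]
eef_rot: [180.0, -0.1, 177.9]
contact_force: [0.6, 0.2, 0.2]
gripper_width: 0.0832
gripper_force: 0.0
```

```bash
python3 - <<'E'
from h import *
c=r.get_calibration('wrist');im,d=r.capture('wrist');P=cloud(c,d)
Q=blob(P,d,(.446,-.072),.045,.02,.03);print('cyan',rect(Q))
E
python3 t.py 445.5 -72 -26 178
```

```text
cyan (4579, array([441.3, -72.1]), array([63.4, 54.9]), 88.4, 'zmed', 24.6)
29.9 [446.7 -73.5  30.5] [180.   -0.  177.9] [  16. -108.] 0.08377421616864494 0.0
[ 1.2  1.4 56.5] [ 0.001 -0.001 -0.001]
```

{"fn": "carry_out", "kwargs": {"deltas": [[0.95,[1,1,25],[0,0,0]],[0.95,[1,1,45],[0,0,0]],[0.95,[1,1,56],[0,0,0]],[0.95,[1,1,56],[0,0,0]],[0.95,[1,1,56],[0,0,0]],[0.6,[1,1,56],[0,0,0]],[0.6,[1,1,56],[0,0,0]],[0.6,[1,1,56],[0,0,0]],[0.6,[1,1,56],[0,0,0]],[0.6,[1,1,56],[0,0,0]]], "squeeze": 15}}

```text
time_s: 30.9
tcp_pos: [0.4452, -0.0717, -0.0256]
eef_rot: [180.0, -0.0, 178.0]
contact_force: [-0.7, 0.6, 6.8]
gripper_width: 0.0633
gripper_force: 15.0
```

{"fn": "carry_out", "kwargs": {"deltas": [[0.6,[0,0,-20],[0,0,0]],[0.6,[0,0,-60],[0,0,0]],[0.6,[0,0,-95],[0,0,0]],[0.6,[0,0,-95],[0,0,0]],[0.6,[0,0,-95],[0,0,0]]]}}

```text
time_s: 31.4
tcp_pos: [0.4453, -0.0716, 0.0697]
eef_rot: [179.9, 0.0, 178.0]
contact_force: [-1.5, -0.3, -0.1]
gripper_width: 0.0631
gripper_force: 15.0
```

```bash
python3 t.py 601.3 -328 69 180
```

```text
31.4 [445.3 -71.6  69.7] [179.9   0.  178. ] [  16. -108.] 0.06308035106481524 14.999715846497566
[-164.9 -250.8    0.4] [ 0.002  0.001 -0.035]
```

{"fn": "carry_out", "kwargs": {"deltas": [[0.6,[-17,-25,0],[0,0,0]],[0.6,[-39,-60,0],[0,0,-0.035]],[0.6,[-65,-100,0],[0,0,-0.035]],[0.6,[-92,-140,0],[0,0,-0.035]],[0.6,[-118,-180,0],[0,0,-0.035]],[0.6,[-144,-220,0],[0,0,-0.035]],[0.6,[-165,-251,0],[0,0,-0.035]],[0.6,[-165,-251,0],[0,0,-0.035]],[0.6,[-165,-251,0],[0,0,-0.035]],[0.6,[-165,-251,0],[0,0,-0.035]],[0.6,[-165,-251,0],[0,0,-0.035]]]}}

```text
time_s: 32.5
tcp_pos: [0.6006, -0.3273, 0.0683]
eef_rot: [179.9, -0.1, -179.9]
contact_force: [-0.4, 1.1, -0.6]
gripper_width: 0.0629
gripper_force: 15.0
```

```bash
python3 t.py 601.3 -328 -15 180
python3 - <<'E'
from h import *
c=r.get_calibration('wrist');im,d=r.capture('wrist');P=cloud(c,d)
Q=blob(P,d,(.601,-.328),.025,.055,.08);print('post',len(Q), Q.mean(0) if len(Q) else 0)
Q=blob(P,d,(.601,-.328),.042,.113,.126);print('roll',rect(Q),Q.min(0),Q.max(0))
E
```

```text
32.5 [ 600.6 -327.3   68.3] [ 1.799e+02 -1.000e-01 -1.799e+02] [-12. -78.] 0.06286509302516553 14.99991421122104
[-0.9 -0.8 83.3] [ 0.001 -0.002  0.001]
post 0 0
roll (7006, array([ 598.6, -324. ]), array([63.6, 71.4]), 32.4, 'zmed', 118.3) [ 0.56893634 -0.36825889  0.11300042] [ 0.62953362 -0.28771084  0.12587177]
```

{"fn": "carry_out", "kwargs": {"deltas": [[0.6,[-1,-1,0],[0,0,0]],[0.6,[-1,-1,10],[0,0,0]],[0.6,[-1,-1,18],[0,0,0]],[0.6,[-1,-1,24],[0,0,0]],[0.6,[-1,-1,30],[0,0,0]],[0.6,[-1,-1,34],[0,0,0]],[0.6,[-1,-1,34],[0,0,0]],[0.6,[-1,-1,34],[0,0,0]]]}}

```text
time_s: 33.35
tcp_pos: [0.6021, -0.3294, 0.0345]
eef_rot: [180.0, -0.1, -180.0]
contact_force: [-0.0, -0.2, -0.2]
gripper_width: 0.0627
gripper_force: 15.0
```

{"fn": "carry_out", "kwargs": {"deltas": [[0.6,[0,0,5],[0,0,0]],[0.6,[0,0,10],[0,0,0]],[0.6,[0,0,15],[0,0,0]],[0.6,[0,0,18],[0,0,0]],[0.6,[0,0,18],[0,0,0]],[0.6,[0,0,18],[0,0,0]]]}}

```text
time_s: 33.95
tcp_pos: [0.602, -0.3294, 0.0165]
eef_rot: [180.0, -0.1, -180.0]
contact_force: [0.2, 0.2, 0.0]
gripper_width: 0.063
gripper_force: 15.0
```

Bottom is at about 42 mm with no contact. I'll lower the last 1.5 mm, release and rise.

{"fn": "carry_out", "kwargs": {"deltas": [[0.6,[0,0,1.5],[0,0,0]],[0.6,[0,0,1.5],[0,0,0]],[0.95,[0,0,1.5],[0,0,0]],[0.95,[0,0,1.5],[0,0,0]],[0.95,[0,0,1.5],[0,0,0]],[0.95,[0,0,1.5],[0,0,0]],[0.95,[0,0,1.5],[0,0,0]],[0.95,[0,0,1.5],[0,0,0]],[0.95,[0,0,-25],[0,0,0]],[0.95,[0,0,-70],[0,0,0]],[0.95,[0,0,-110],[0,0,0]],[0.95,[0,0,-110],[0,0,0]]]}}

```text
time_s: 35.15
tcp_pos: [0.6058, -0.331, 0.1338]
eef_rot: [-179.8, 0.5, -179.9]
contact_force: [-0.1, 1.0, 0.2]
gripper_width: 0.0832
gripper_force: 0.0
```

{"fn": "carry_out", "kwargs": {"deltas": [[0.95,[180,0,0],[0,0,0]],[0.95,[180,0,0],[0,0,0]],[0.95,[180,0,0],[0,0,0]],[0.95,[180,0,0],[0,0,0]],[0.95,[180,0,0],[0,0,0]],[0.95,[180,0,0],[0,0,0]],[0.95,[180,0,0],[0,0,0]],[0.95,[180,0,0],[0,0,0]]]}}

```text
time_s: 35.95
tcp_pos: [0.4231, -0.3295, 0.1265]
eef_rot: [180.0, -0.1, -180.0]
contact_force: [-0.4, -0.9, 0.5]
gripper_width: 0.0833
gripper_force: 0.0
```

Run:
```python
from h import *
c=r.get_calibration('top');im,d=r.capture('top');P=cloud(c,d);cv2.imwrite('pics/end.png',cv2.resize(im[110:290,175:455,::-1],None,fx=2.8,fy=2.8,interpolation=cv2.INTER_CUBIC))
Q=blob(P,d,(.601,-.328),.045,.056,.074);Q=Q[np.hypot(*(Q[:,:2]-[.601,-.328]).T)>.012];print('cyan',rect(Q))
Q=blob(P,d,(.606,.157),.03,.07,.09);print('cap',rect(Q))
for n,y in(('black',-.121),('blue',-.077)):
    Q=blob(P,d,(.616,y),.075,.044,.056);Q=Q[abs(Q[:,1]-y-(Q[:,0]-.616)*.0875)<.008];print(n,rect(Q))
```

```text
cyan (0, array([0., 0.]), array([0., 0.]), 0.0, 'zmed', nan)
cap (191, array([606.6, 156.6]), array([32.2, 33. ]), 44.7, 'zmed', 77.4)
black (0, array([0., 0.]), array([0., 0.]), 0.0, 'zmed', nan)
blue (0, array([0., 0.]), array([0., 0.]), 0.0, 'zmed', nan)
  return _methods._mean(a, axis=axis, dtype=dtype,
  ret = ret.dtype.type(ret / rcount)
```

View pics/end.png

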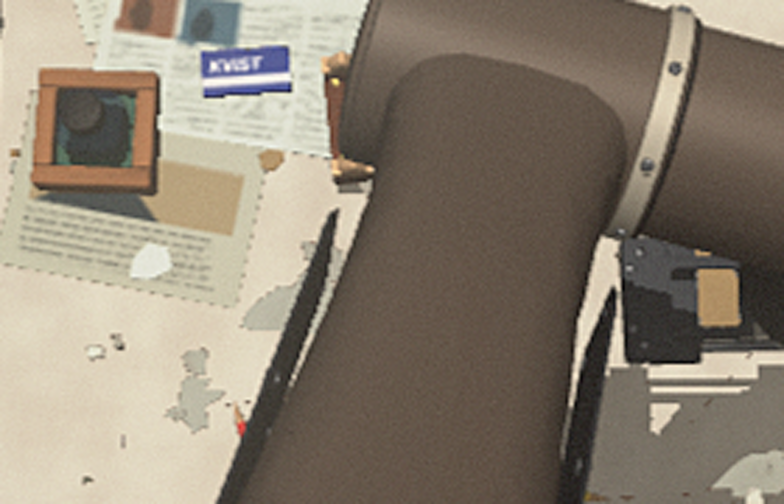

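The pot sits in the stand at (100,125), but the arm hides the rest and the spindle. I'll move the arm back to near its start pose to check.

{"fn": "carry_out", "kwargs": {"deltas": [[0.95,[143,-285,-50],[0,0,0]],[0.95,[143,-285,-50],[0,0,0]],[0.95,[143,-285,-50],[0,0,0]],[0.95,[143,-285,-50],[0,0,0]],[0.95,[143,-285,-50],[0,0,0]],[0.95,[143,-285,-50],[0,0,0]],[0.95,[143,-285,-50],[0,0,0]],[0.95,[143,-285,-50],[0,0,0]],[0.95,[143,-285,-50],[0,0,0]],[0.95,[143,-285,-50],[0,0,0]]]}}

```text
time_s: 37.0
tcp_pos: [0.2799, -0.6137, 0.1762]
eef_rot: [179.9, -0.1, -179.9]
contact_force: [0.3, 0.3, -0.6]
gripper_width: 0.0829
gripper_force: 0.0
```

Run:
```python
from h import *
c=r.get_calibration('top');im,d=r.capture('top');P=cloud(c,d);cv2.imwrite('pics/end2.png',cv2.resize(im[110:290,175:455,::-1],None,fx=2.8,fy=2.8,interpolation=cv2.INTER_CUBIC))
Q=blob(P,d,(.601,-.328),.045,.056,.074);Q=Q[np.hypot(*(Q[:,:2]-[.601,-.328]).T)>.012];print('cyan',rect(Q))
Q=blob(P,d,(.606,.157),.03,.07,.09);print('cap',rect(Q))
for n,y in(('black',-.121),('blue',-.077)):
    Q=blob(P,d,(.616,y),.075,.044,.056);Q=Q[abs(Q[:,1]-y-(Q[:,0]-.616)*.0875)<.008];print(n,rect(Q))
```

```text
cyan (540, array([ 602.8, -329.2]), array([61.7, 62.2]), 43.8, 'zmed', 63.4)
cap (191, array([607.1, 156.2]), array([32. , 33.1]), 80.4, 'zmed', 77.6)
black (330, array([ 619.1, -121.1]), array([124.3,  15.2]), 5.0, 'zmed', 48.6)
blue (349, array([617.5, -77. ]), array([126.1,  15.5]), 5.1, 'zmed', 48.9)
```

View pics/end2.png

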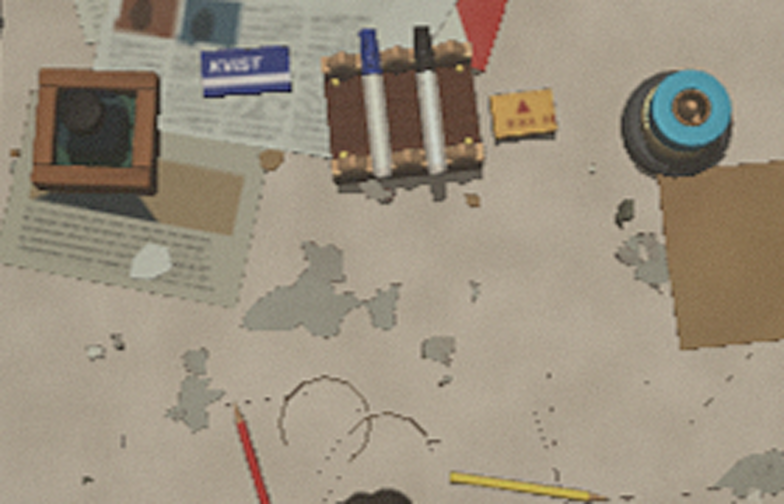

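Everything is in place: markers at (375,100) and (430,100), the cyan roll on the cream roll at (692,110), and the pot at (90,125). All measured offsets are within tolerance, so I'm handing in.

```bash
python3 -c "
from plant import r
print(r.close_job())"
```

```text
the job is handed in; nothing more can be done
None
```

I handed in the job at about 37 s of the 141 s allowed: both markers are in the pen-rest grooves, the cream and cyan rolls are on the spindle, and the ink bottle is upright in its stand, all measured within tolerance; `close_job()` returned no verdict. The real fingertips sit about 32 mm short of the reported TCP, which I measured and corrected for after the first grasps closed above the marker.

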